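Index the reference standard under the near-infrared head

TASK

Stand the white reference standard upright and fully down in the round nest on the slide carriage, then pull up the carriage's spring-loaded index plunger knob, slide the carriage over until the standard is under the thick round near-infrared head (not the slim camera), and let the knob go so that the pin drops fully home in that station's hole. The hole has been set by hand and may be up to a centimetre or so off the head's axis, so feel for it slowly: never jam the pin, neither sideways nor by pressing the knob down, and set the standard down gently. Leave the other things on the bench and the rig as they are.

Things in the scene. Friction and masses are not known exactly. Their poses are not given: they have to be found in the camera images.
- rig: sample slide: an aluminium base plate 260 x 420 x 12 mm with a straight profile rail along its own y axis (the slide direction), two heads on columns along its far (+x) edge. Origin on the underside, on the rail's centre line, half-way along; own z up. It does not move
- nest (a point): centre of the floor of the round nest on the carriage: a black ring, inside diameter 53 mm, outside 64 mm, 9 mm high, open on top, its floor 46 mm above the bench (top of the 12 mm carriage plate, which is 180 mm along the rig's x and 80 mm along its y). Moves with the carriage
- carriage (a joint): position of the carriage along the rail in m, 0 at the loading position half-way along, where it starts, growing along the rig's +y, stops at -0.145 and +0.145. Slides with about 2 N of friction when the pin is clear, about 4 N with the pin dragging on the strip. The pin starts locked in a slot that leaves it about 2 to 27 mm of play either way
- plunger (a joint): how far the index plunger is pulled up, in m: 0 = pin fully home, 0.014 = stop. Spring and weight press it down with 8 N (home) to 12 N; let go, it drops within 0.1 s. Its pin, 10 mm thick, flat-ended, hangs below the carriage and sits 9 mm deep in a steel index strip: pulled over 9 mm it is clear; let go elsewhere it rides on the strip at 0.009 until over a hole. Over 20 N on the pin bends it
- knob_c (a point): centre of the plunger's knob: a black upright cylinder 30 mm in diameter and 22 mm high on a 16 mm sleeve, its centre 69.5 mm above the bench when home and 23.5 mm above the carriage plate; it stands 115 mm from the nest's centre towards the rig's -x. Its underside is 12 mm above the carriage plate
- nir_axis (a point): centre of the underside of the near-infrared head: a white round finned barrel 64 mm in diameter, 78 mm high, underside 100 mm above the bench, on a column 85 mm beyond it (rig +x), 200 mm high. It hangs 130 mm to one side (either) of the loading position. Its index hole, 12 mm wide, takes the pin when the nest's centre is within 12 mm of this axis along the rail: just where is not known
- camera_axis (a point): centre of the underside of the slim camera head (lens 24 mm in diameter under a 30 x 30 x 50 mm box), 100 mm above the bench, 130 mm to the other side of the loading position, on a column like the other: the wrong station
- standard_c (a point): centre (half-way up) of the loose white reference standard: a black cylindrical holder 50 mm in diameter and 32 mm high with a white ceramic disc in its top and a 3 mm bevel round its foot, about 0.12 kg, standing on the bench beyond one end of the rig; own z up. In the nest, of which the ring covers its lowest 9 mm, this point lies 16 mm above the nest's floor
- sample_cup: aluminium sample cup, 62 mm wide at its foot, 50 mm at its glass top, 30 mm high, standing beyond the other end of the rig; leave alone. Origin under its centre
- tweezers: steel tweezers 130 mm long, lying; leave alone. Origin at the middle
- marker: marker pen 133 mm long with a green cap, lying; leave alone. Origin at the middle
- jar1: small jar 36 mm in diameter, 62 mm high, on the rig's base plate between the two columns; leave alone. Origin under its centre
- jar2: jar 60 mm in diameter, 85 mm high, on the left of the bench; leave alone. Origin under its centre
- jar3: jar as the other, beside it; leave alone. Origin under its centre
- beaker: glass beaker 64 mm in diameter, 85 mm high, on the right; leave alone. Origin under its centre
- spatula: steel spatula 170 mm long, lying on the right; leave alone. Origin at the middle
Not all that is in view belongs to the job. Leave any orange or red look-alike of the part that bears standard_c alone.

How it is judged:
By the outcome, as a careful person would: the job done as asked, in the order asked, and still so for the second after the job is handed in, with the robot touching nothing.
It also fails if it takes over 61 s, if anything falls off the work surface, if the arm or the gripper's body presses on something with over 40 N, if the wrist force passes 120 N, or if a joint passes its speed limit or range.

ROBOT

A 7-joint arm with a two-finger parallel gripper is mounted at the origin on the work surface. World frame = base frame: x ahead of the robot, y to its left, z up, the work surface at z = 0. Lengths are in mm, angles in rad, forces in N, time in s.
With the tool pointing down it reaches from about 400 to 900 mm from the base axis. Payload 5.5 kg.
Tool frame: the origin (TCP) lies at the very end of the fingers, on their centre line; the grasp point (between the pads) lies 19 mm behind it; x points along the fingers, y is the direction in which the jaws open and shut, and the axes are right-handed (so a half turn about x gives the same grasp; the last joint's range is limited). The gripper opens to 92 mm and grips with 3 to 60 N. Pads are 19 mm wide; open, the fingers measure 130 mm over their backs; the gripper's body (75 mm by 190 mm) begins 47 mm behind the grasp point.
Start: joints at [-0.989, 0.501, -0.427, 1.55, 0.221, 1.138, -0.21], TCP at [203.69, 617.26, 226.729] pointing down, gripper open.
Joint ranges: [-2.88, 2.88], [-0.31, 2.03], [-1.54, 1.56], [0.2, 2.42], [-1.41, 4.55], [0.19, 2.02], [-2.57, 2.57]. Speed limits (rad/s): [2.57, 2.57, 3.14, 3.14, 3.14, 3.14, 3.14].

INTERFACE

Orientations are given as a unit quaternion [w, x, y, z].
In Python, from workcell import observe, grab_frame, get_calibration, r, boxes_of gives the robot as it stands.
- The arm moves only by the tool send_rows, never from a script. Its argument "increments" is a list of rows, each a list of 5 numbers: the shift along the world's x, y, z in mm, then the turn about the world's z in rad, then the closure in counts, from 0 (fully open) to 255 (shut). In form: [[dx, dy, dz, twist, grip], ...]. A call has 1 to 5 rows; each row is the pose to reach, as a shift and turn from the pose commanded when the call began; what a row does not reach only later rows make up. A row lasts 1/8 s, in which the tool goes at most 62.5 mm and 10.7 degrees, less where a joint would pass 70% of its speed; a pose out of reach is approached as far as the arm can. A call with a gripper value outside its range is refused whole. The fingers move at their own pace and stop on an object; "newtons" is the grip in N (left out, the last holds). Time passes only in rows, so rows that repeat a pose let the fingers close. It gives the time, the measured TCP pose, the force and the opening at its end, in the units of the state.
- observe(): the state, without advancing time (a new reading comes with each control period).
- grab_frame(name): name is "scene" or "side" or "wrist"; returns the picture (384x512x3 uint8, red, green, blue); there is no depth.
- get_calibration(name): a dict with "camera_matrix" (3x3 intrinsics, pixels), "view" (4x4, takes a point from world to camera coordinates). Camera axes: x right, y down, z forward; pixel columns grow to the right and rows downward; lengths in mm; the calibration is good to about 2 mm. A picture is of the moment at which its call begins: read the wrist's pose just before it. get_calibration takes no time and is no camera call; for the wrist camera it gives the pose at the moment of the call.
- r.close_job(): hands the job in, once; it reports no verdict.
Trained networks look in the newest picture that a camera, given by its name, has taken for a name from the list of things; names that differ only in an ending like _2 or _b are one class to them, and where a whole thing is asked for, a point or a joint stands for the part that bears it (a point fixed in the world has none). Each returns a list of dicts, best first, with "conf" (0 to 1); they miss things now and then, are a little off and sometimes report something else, mostly with a low value. They report only what shows in the picture. A call takes as long as a camera call. They do not tell look-alikes from the thing itself.
- boxes_of(camera, thing): "box" ([left, top, right, bottom] in pixels, round what is visible of it).
The state is a dict: "t": time; "joint_pos": joint angles; "joint_vel": joint speeds; "joint_torque": joint torques, N m; "tool_pos": TCP position; "tcp_rot": TCP orientation; "wrist_force": force on the tool from outside, world axes, zero at the start; "ft_torque": the same for the moment, N m; "gripper_width": opening from 0.0 (shut) to 1.0 (fully open).
Only numpy, scipy, OpenCV 4.12 (cv2) and the standard library are available. Lean on these libraries where they do the work, as an engineer would, in place of code of your own. Each camera call takes 0.05 s, during which the arm holds its last target. There are 200 camera calls.

## Working session

There is one attempt and no reset: what is moved stays moved. The work goes in short steps, Python scripts to look and compute and a tool call to move; the robot and the scene stay as the last step left them, time stands still between calls to the robot, and variables do not carry over. Pictures are saved under pics/ and viewed, about 8 in all and at most 12, crops included, and the job is handed in when it is done.

Besides the shell and the picture viewer there is one more tool, called by a JSON object that holds its "op" and its "data", one argument or row to a line. send_rows: Moves the arm, as the interface text tells. Its arguments: {"type":"object","properties":{"increments":{"type":"array","items":{"type":"array","items":{"type":"number"}}},"newtons":{"type":"number"}},"required":["increments"]}

```bash
mkdir -p pics
cat > h.py <<'E'
import numpy as np, cv2
from workcell import observe, grab_frame, get_calibration, r, boxes_of
def ray(cam,u,v,z,cal=None):
    c=cal or get_calibration(cam);K=np.array(c["camera_matrix"]);V=np.array(c["view"])
    R,t=V[:3,:3],V[:3,3];o=-R.T@t;d=R.T@np.linalg.solve(K,[u,v,1]);return o+d*(z-o[2])/d[2]
def proj(cam,p,cal=None):
    c=cal or get_calibration(cam);V=np.array(c["view"]);q=np.array(c["camera_matrix"])@(V[:3,:3]@np.array(p,float)+V[:3,3]);return q[:2]/q[2]
def save(n,im,s=1):
    cv2.imwrite("pics/"+n,cv2.resize(im[:,:,::-1],None,fx=s,fy=s,interpolation=cv2.INTER_CUBIC))
E
python3 - <<'E'
from h import *
ims=[grab_frame(c) for c in ("scene","side")]
save("a.png",ims[0],1.55);save("b.png",ims[1],1.55)
for c in("scene","side"):
    for n in("rig","nest","knob_c","nir_axis","camera_axis","standard_c","sample_cup"):
        print(c,n,[(np.round(b["box"]).astype(int).tolist(),round(b["conf"],2)) for b in boxes_of(c,n)[:3]])
s=observe();print(s["t"],s["tool_pos"],s["tcp_rot"],s["wrist_force"],s["gripper_width"])
E
```

```text
scene rig [([191, 180, 339, 270], 0.96), ([244, 179, 281, 236], 0.43)]
scene nest [([243, 179, 279, 234], 0.87), ([206, 189, 237, 260], 0.18)]
scene knob_c [([250, 183, 259, 190], 0.43)]
scene nir_axis [([208, 184, 239, 259], 0.88)]
scene camera_axis [([302, 179, 334, 246], 0.94)]
scene standard_c [([350, 154, 361, 171], 0.76), ([330, 186, 350, 204], 0.76), ([325, 167, 344, 184], 0.47)]
scene sample_cup [([161, 193, 179, 214], 0.57)]
side rig [([213, 161, 339, 260], 0.79), ([174, 126, 188, 152], 0.61)]
side nest [([230, 184, 286, 213], 0.58)]
side knob_c [([238, 194, 252, 203], 0.6)]
side nir_axis [([286, 169, 334, 226], 0.88)]
side camera_axis [([255, 133, 289, 178], 0.68)]
side standard_c [([228, 157, 240, 169], 0.66), ([198, 156, 211, 174], 0.47), ([181, 147, 197, 162], 0.46)]
side sample_cup [([258, 264, 283, 289], 0.79)]
0.8 [203.71052048 617.27574929 226.77903164] [ 0.6981538   0.11225182  0.69813763 -0.11218129] [-0.48177786  0.45103989  0.01897612] 0.9983959515543485
```

View pics/a.png

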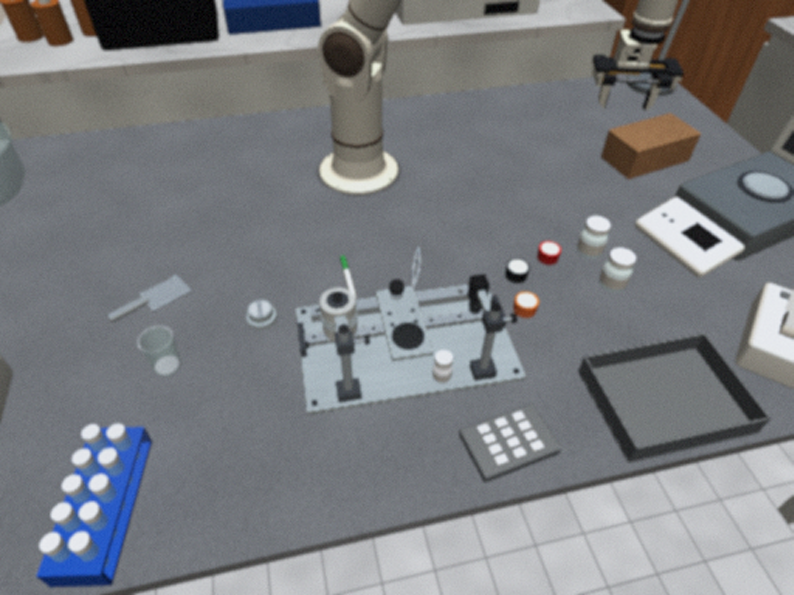

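View pics/b.png

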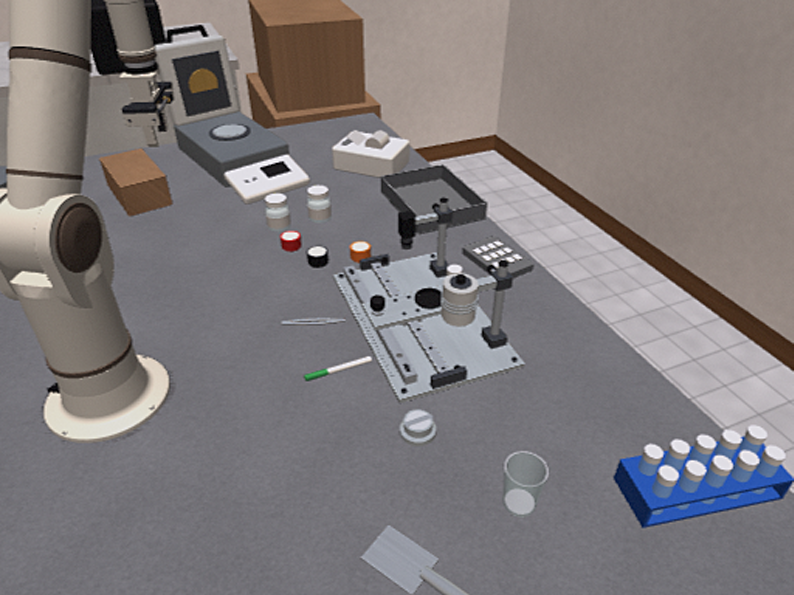

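The pictures show three standard look-alikes. In scene pixels they are black at (334,174), red at (354,163) and orange at (339,195). The black one fits the description of a black holder with a white disc. The NIR head is at scene (217,200), which is the robot's -y side. I'll confirm with enlarged crops.

Run:
```python
from h import *
a=grab_frame("scene");b=grab_frame("side")
A=a[150:275,185:370];B=b[140:265,170:345]
A=cv2.resize(A,(740,500),interpolation=cv2.INTER_CUBIC);B=cv2.resize(B,(700,500),interpolation=cv2.INTER_CUBIC)
save("c.png",A);save("d.png",B)
for c,l in(("scene",[(334,174,28),(263,217,46),(256,185,81)]),("side",[(205,165,28),(276,192,46),(243,195,75)])):
    for u,v,z in l: print(c,u,v,z,np.round(ray(c,u,v,z),1))
```

```text
scene 334 174 28 [492.2 265.7  28. ]
scene 263 217 46 [637.7 -24.   46. ]
scene 256 185 81 [534.5 -21.6  81. ]
side 205 165 28 [482.3 252.2  28. ]
side 276 192 46 [639.2 -18.9  46. ]
side 243 195 75 [521.2 -26.1  75. ]
```

View pics/c.png

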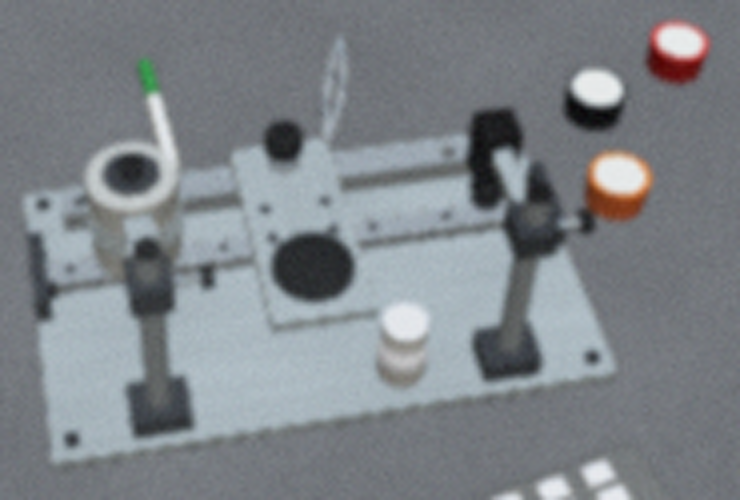

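View pics/d.png

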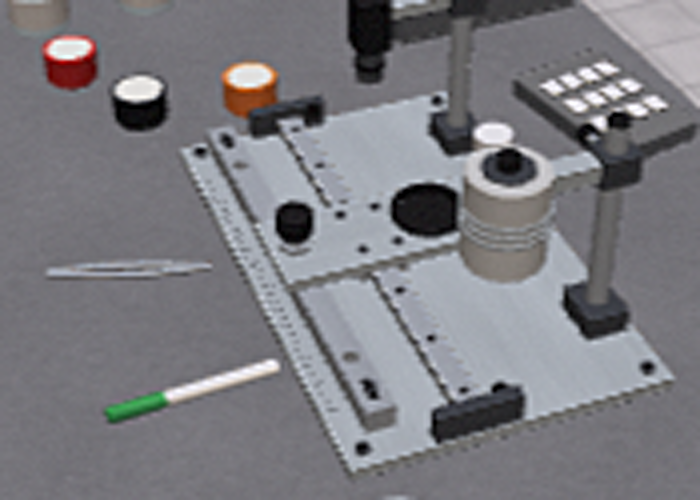

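Run:
```python
from h import *
S=lambda x,y:(185+x/4,150+y/4); D=lambda x,y:(170+x/4,140+y/4)
for n,s,d,z in[("std",(597,88),(140,89),32),("nest",(313,267),(427,209),55),("knob",(284,132),(294,207),80.5),("nirtop",(132,172),(508,170),178),
 ("c-x-y",(25,195),(350,475),12),("c+x-y",(55,462),(673,378),12),("c+x+y",(615,372),None,12),("c-x+y",None,(180,150),12)]:
    print(n,None if s is None else np.round(ray("scene",*S(*s),z),1),None if d is None else np.round(ray("side",*D(*d),z),1))
```

```text
std [486.8 268.   32. ] [486.2 263.8  32. ]
nest [644.1 -25.1  55. ] [635.4 -31.6  55. ]
knob [525.5 -19.4  80.5] [526.2 -18.1  80.5]
nirtop [ 633.  -152.9  178. ] [ 633.  -157.4  178. ]
c-x-y [ 483.8 -226.7   12. ] [ 479.5 -234.6   12. ]
c+x-y [ 741.8 -236.2   12. ] [ 739.1 -241.    12. ]
c+x+y [757.6 178.9  12. ] None
c-x+y None [496.7 184.3  12. ]
```

{"op": "send_rows", "data": {
  "increments": [
    [40,-50,0,-0.18,0],
    [80,-100,0,-0.36,0],
    [120,-150,0,-0.54,0],
    [160,-200,0,-0.72,0],
    [180,-225,0,-0.9,0]
  ]
}}

```text
t: 1.52
tool_pos: [386.2, 389.0, 227.0]
tcp_rot: [0.578, 0.408, 0.577, -0.408]
wrist_force: [-0.6, -0.3, -0.3]
gripper_width: 1.001
```

{"op": "send_rows", "data": {
  "increments": [
    [35,-42,-15,-0.13,0],
    [70,-84,-30,-0.26,0],
    [95,-126,-50,-0.39,0],
    [103,-126,-70,-0.39,0],
    [103,-126,-80,-0.39,0]
  ]
}}

```text
t: 2.15
tool_pos: [486.4, 266.5, 145.6]
tcp_rot: [-0.49, -0.509, -0.491, 0.51]
wrist_force: [-0.9, 0.0, 0.3]
gripper_width: 0.999
```

```bash
cat > look.py <<'E'
import sys
from h import *
s=observe();c=get_calibration("wrist");im=grab_frame("wrist")
q=s["tcp_rot"];R=lambda w,x,y,z:np.degrees(np.arctan2(1-2*(x*x+z*z),2*(x*y-w*z)))
print(round(s["t"],2),np.round(s["tool_pos"],1),"jaw",round(R(*q),2),np.round(s["wrist_force"],1),round(s["gripper_width"],3))
save(sys.argv[1],im,1.5)
for a in sys.argv[2:]:
    n,z=a.split(",")
    for b in boxes_of("wrist",n)[:3]:
        l,t,rr,bo=b["box"];print(n,np.round(b["box"],1),round(b["conf"],2),np.round(ray("wrist",(l+rr)/2,(t+bo)/2,float(z),c),1))
E
python3 look.py e.png standard_c,32
python3 - <<'E'
from h import *
for n,p in(("red",(70,45)),("orange",(250,75))):print(n,ray("side",170+p[0]/4,140+p[1]/4,32).round())
E
```

```text
2.15 [486.4 266.5 145.6] jaw -2.16 [-0.9  0.   0.3] 0.999
standard_c [321.6 172.7 373.8 220. ] 0.81 [580.  252.1  32. ]
standard_c [178.7  60.2 239.4 114.6] 0.8 [446.2 362.6  32. ]
red [448. 364.  32.]
orange [588. 246.  32.]
```

View pics/e.png

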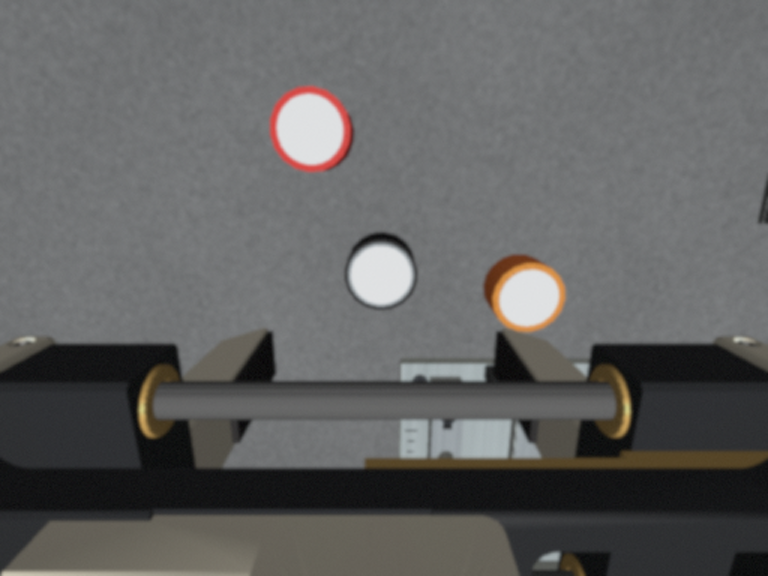

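Run:
```python
from h import *
print(ray("wrist",381/1.5,273/1.5,32), ray("wrist",530/1.5,297/1.5,32))
```

```text
[482.43885033 271.92662157  32.        ] [584.14728714 251.47866852  32.        ]
```

{"op": "send_rows", "data": {
  "increments": [
    [-2,3,-40,0,60],
    [-2,3,-85,0,60],
    [-2,3,-115,0,60],
    [-2,3,-132,0,60],
    [-2,3,-132,0,60]
  ],
  "newtons": 15
}}

```text
t: 2.88
tool_pos: [483.8, 270.1, 14.3]
tcp_rot: [-0.491, -0.509, -0.491, 0.509]
wrist_force: [-0.7, 0.2, 0.4]
gripper_width: 0.763
```

```bash
python3 look.py f.png standard_c,32
```

```text
2.88 [483.8 270.1  14.3] jaw -2.07 [-0.7  0.2  0.4] 0.763
standard_c [111.8  16.1 224.  128.6] 0.83 [445.6 363.8  32. ]
standard_c [381.5 222.  435.7 229.4] 0.83 [567.6 281.6  32. ]
standard_c [213.4 192.1 301.2 288.6] 0.61 [484.5 275.6  32. ]
```

View pics/f.png

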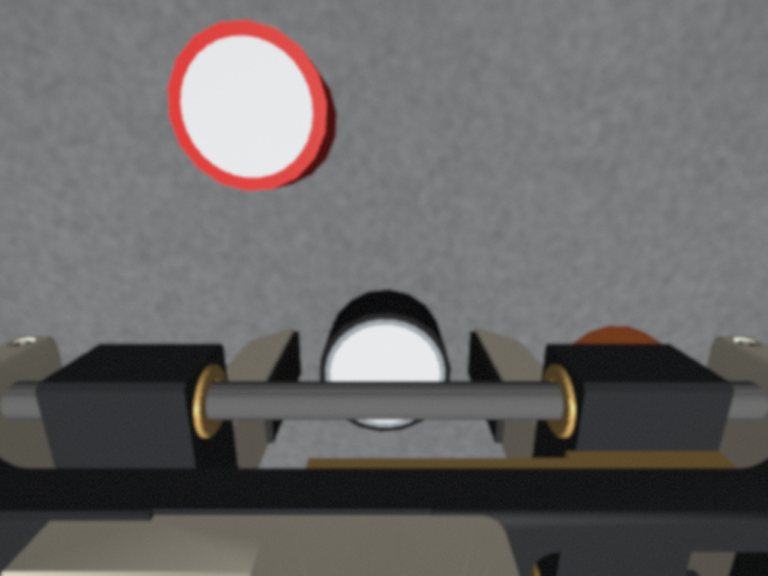

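Run:
```python
from h import *
print(ray("wrist",385/1.5,373/1.5,32),ray("wrist",385/1.5,316/1.5,32),ray("wrist",385/1.5,430/1.5,32),proj("wrist",[483.8,270.1,33.3])*1.5)
```

```text
[485.4952989  269.80344168  32.        ] [486.31627903 292.83058214  32.        ] [484.60075712 244.71301777  32.        ] [380.47705124 374.12492058]
```

{"op": "send_rows", "data": {
  "increments": [
    [0,0,0,0,255],
    [0,0,0,0,255],
    [0,0,0,0,255],
    [0,0,0,0,255]
  ],
  "newtons": 20
}}

```text
t: 3.48
tool_pos: [485.1, 269.5, 15.5]
tcp_rot: [0.49, 0.51, 0.49, -0.509]
wrist_force: [-1.8, 0.0, 5.7]
gripper_width: 0.534
```

{"op": "send_rows", "data": {
  "increments": [
    [0,0,20,0,255],
    [0,0,50,0,255],
    [0,0,90,0,255],
    [0,0,110,0,255],
    [0,0,115,0,255]
  ]
}}

```text
t: 4.1
tool_pos: [485.4, 269.6, 131.0]
tcp_rot: [0.491, 0.51, 0.49, -0.509]
wrist_force: [-0.2, 0.5, -1.5]
gripper_width: 0.534
```

{"op": "send_rows", "data": {
  "increments": [
    [0,-45,0,0,255],
    [0,-105,0,0,255],
    [0,-165,0,0,255],
    [0,-220,0,0,255],
    [0,-265,0,0,255]
  ]
}}

```text
t: 4.72
tool_pos: [483.5, 1.6, 128.6]
tcp_rot: [-0.49, -0.509, -0.49, 0.51]
wrist_force: [0.2, -0.2, -1.6]
gripper_width: 0.535
```

{"op": "send_rows", "data": {
  "increments": [
    [25,-25,0,0,255],
    [75,-30,0,0,255],
    [120,-30,0,0,255],
    [120,-30,0,0,255]
  ]
}}

```text
t: 5.22
tool_pos: [606.9, -25.7, 128.1]
tcp_rot: [0.49, 0.509, 0.49, -0.509]
wrist_force: [-1.3, 0.2, -2.1]
gripper_width: 0.539
```

```bash
python3 look.py g.png nest,46 standard_c,147
```

```text
5.22 [606.9 -25.7 128.1] jaw -2.18 [-1.3  0.2 -2.1] 0.539
nest [133.  151.4 341.  230.5] 0.79 [589.6 -20.9  46. ]
standard_c [210.5 191.  300.6 284.2] 0.77 [606.7 -18.  147. ]
```

View pics/g.png

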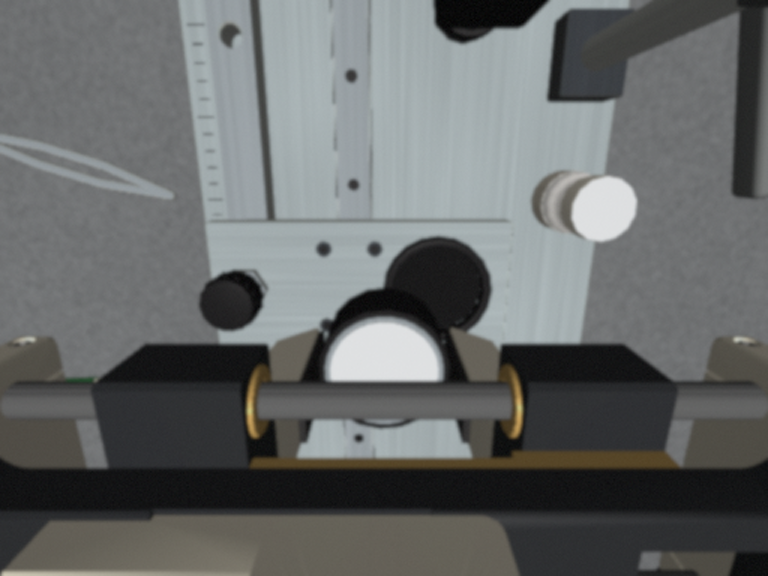

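Run:
```python
from h import *
f=lambda u,v,z:ray("wrist",u/1.5,v/1.5,z).round(1)
print("nest",f(438,287,55),f(386,287,55),f(490,287,55),f(438,238,55));print("std",f(385,371,144.6),f(321,371,144.6),f(449,371,144.6))
print("knob",f(230,301,80.5),f(200,301,80.5))
print("cross",f(323,249,46),f(375,249,46),f(205,219,46),f(510,219,46))
```

```text
nest [633.8 -20.2  55. ] [603.6 -19.2  55. ] [663.9 -21.3  55. ] [633.8   8.5  55. ]
std [603.  -25.2 144.6] [578.8 -24.4 144.6] [627.1 -26.  144.6]
knob [522.  -16.2  80.5] [506.3 -15.6  80.5]
cross [567.3   2.8  46. ] [597.9   1.7  46. ] [500.5  22.8  46. ] [676.2  16.4  46. ]
```

{"op": "send_rows", "data": {
  "increments": [
    [15,2,-5,0,255],
    [34,2,-15,0,255],
    [34,2,-35,0,255],
    [34,2,-43,0,255],
    [34,2,-43,0,255]
  ]
}}

```text
t: 6.0
tool_pos: [636.9, -23.8, 85.2]
tcp_rot: [-0.49, -0.509, -0.491, 0.51]
wrist_force: [-1.4, -0.2, -0.1]
gripper_width: 0.535
```

```bash
python3 - <<'E'
from h import *
grab_frame("side");grab_frame("side")
E
sed -i 's/save(sys.argv\[1\],im,1.5)/save(sys.argv[1],im,1.5);import pickle;pickle.dump(c,open("cal.pkl","wb"))/' look.py
python3 look.py h.png nest,46
```

```text
6.1 [638.4 -23.8  86.9] jaw -2.18 [-0.2  0.4 -0.6] 0.535
nest [ 57.8 158.2 316.7 246.7] 0.93 [586.3 -14.3  46. ]
```

View pics/h.png

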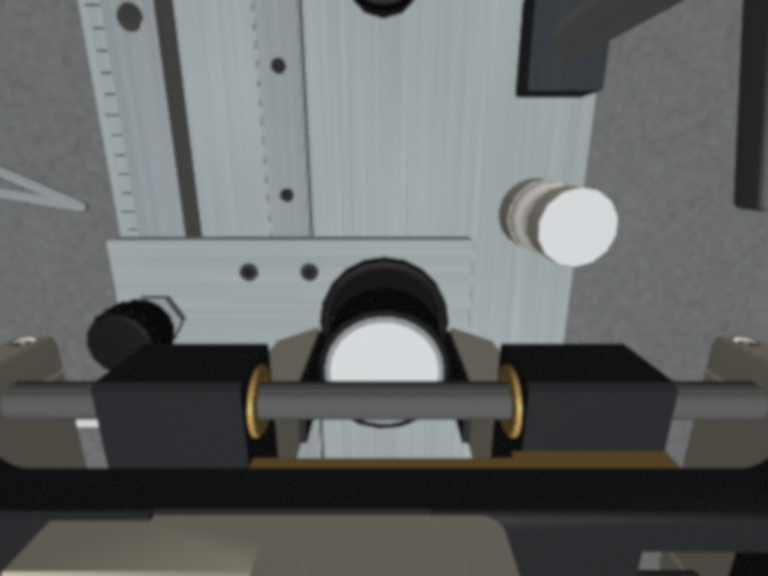

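Run:
```python
from h import *
import pickle;c=pickle.load(open("cal.pkl","rb"))
f=lambda u,v,z:ray("wrist",u/1.5,v/1.5,z,c).round(1)
print("ring L,R,far",f(321,318,55),f(447,318,55),f(384,258,55));print("std",f(385,372,103.4),f(385,316,103.4),f(385,428,103.4))
print("carriage",f(108,239,46),f(471,239,46));print("knob",f(131,338,80.5))
V=np.array(c["view"]);print("cam",-V[:3,:3].T@V[:3,3])
for p in([638.4,-23.8,55],[640.4,-23.8,55]):
  print([ (proj("wrist",np.array(p)+32*np.array([np.cos(t),np.sin(t),0]),c)*1.5).round(0).tolist() for t in (0,1.57,3.14)])
```

```text
ring L,R,far [607.6 -19.4  55. ] [669.  -21.6  55. ] [639.4   9.4  55. ]
std [638.6 -23.6 103.4] [639.4  -1.1 103.4] [637.7 -48.2 103.4]
carriage [506.3  21.7  46. ] [681.7  15.2  46. ]
knob [530.  -15.8  80.5]
cam [641.14841408  52.38085351 244.12756652]
[[450.0, 322.0], [382.0, 261.0], [319.0, 326.0]]
[[454.0, 322.0], [386.0, 260.0], [323.0, 326.0]]
```

{"op": "send_rows", "data": {
  "increments": [
    [0.5,1,-5,0,255],
    [0.5,1,-10,0,255],
    [0.5,1,-15,0,255],
    [0.5,1,-17,0,255],
    [0.5,1,-18,0,255]
  ]
}}

```text
t: 6.82
tool_pos: [639.1, -22.8, 68.4]
tcp_rot: [-0.49, -0.509, -0.491, 0.509]
wrist_force: [-0.2, -1.0, -1.1]
gripper_width: 0.537
```

{"op": "send_rows", "data": {
  "increments": [
    [0,0,-1,0,255],
    [0,0,-2,0,255],
    [0,0,-3,0,255]
  ]
}}

```text
t: 7.2
tool_pos: [639.3, -22.7, 65.8]
tcp_rot: [0.49, 0.509, 0.49, -0.509]
wrist_force: [1.0, -0.2, -0.9]
gripper_width: 0.537
```

{"op": "send_rows", "data": {
  "increments": [
    [0,0,-1,0,255],
    [0,0,-2,0,255],
    [0,0,-2.5,0,255],
    [0,0,-3,0,255]
  ]
}}

```text
t: 7.7
tool_pos: [639.2, -22.7, 62.7]
tcp_rot: [0.49, 0.509, 0.49, -0.509]
wrist_force: [-0.1, 0.1, -1.4]
gripper_width: 0.535
```

{"op": "send_rows", "data": {
  "increments": [
    [0,0,-0.5,0,255],
    [0,0,-1,0,255],
    [0,0,-1.5,0,255]
  ]
}}

```text
t: 8.07
tool_pos: [639.2, -22.7, 61.5]
tcp_rot: [0.49, 0.509, 0.49, -0.509]
wrist_force: [-1.3, 0.2, 4.4]
gripper_width: 0.54
```

{"op": "send_rows", "data": {
  "increments": [
    [0,0,0,0,85],
    [0,0,0,0,85],
    [0,0,0,0,85],
    [0,0,15,0,60],
    [0,0,40,0,60]
  ]
}}

```text
t: 8.7
tool_pos: [638.6, -22.7, 101.6]
tcp_rot: [-0.49, -0.509, -0.491, 0.51]
wrist_force: [0.1, -0.0, -0.7]
gripper_width: 0.765
```

{"op": "send_rows", "data": {
  "increments": [
    [0,0,30,0,60],
    [-20,0,40,0.18,60],
    [-50,0,40,0.36,60],
    [-80,0,40,0.54,60],
    [-110,0,40,0.7,60]
  ]
}}

```text
t: 9.32
tool_pos: [528.8, -22.9, 142.5]
tcp_rot: [0.637, 0.309, 0.636, -0.308]
wrist_force: [0.5, -0.1, 0.5]
gripper_width: 0.767
```

```bash
python3 look.py i0.png standard_c,78 knob_c,80.5
python3 - <<'E'
from h import *
print([(np.round(b["box"],1),b["conf"]) for b in boxes_of("side","nest")+boxes_of("side","standard_c")])
E
```

```text
9.32 [528.8 -22.9 142.5] jaw 38.24 [ 0.5 -0.1  0.5] 0.767
standard_c [456.3   5.7 511.2  23.2] 0.66 [568.4 186.4  78. ]
knob_c [233.8 173.1 271.9 212.1] 0.71 [521.2 -17.4  80.5]
[(array([230.1, 187.4, 286.2, 213.7]), 0.88), (array([181.6, 145.8, 197.1, 165.3]), 0.61), (array([227.9, 159.3, 239. , 169.7]), 0.45)]
```

{"op": "send_rows", "data": {
  "increments": [
    [-2,2,0,0.18,60],
    [-4,5,0,0.36,60],
    [-4,5,0,0.54,60],
    [-4,5,0,0.72,60],
    [-4,5,0,0.865,60]
  ]
}}

```text
t: 10.2
tool_pos: [526.6, -17.7, 141.6]
tcp_rot: [0.707, 0.014, 0.707, -0.014]
wrist_force: [0.6, -0.5, -0.2]
gripper_width: 0.766
```

```bash
python3 - <<'E'
from h import *
grab_frame("side");grab_frame("side")
E
python3 look.py i.png standard_c,78 knob_c,80.5
```

```text
10.3 [526.5 -17.7 141.5] jaw 87.47 [-0.1 -0.4  0.5] 0.763
standard_c [230.2 279.4 280.5 305.9] 0.83 [615.9 -21.8  78. ]
standard_c [465.5 203.3 510.8 230.3] 0.59 [548.4 181.2  78. ]
standard_c [235.3 175.5 269.7 216.2] 0.34 [520.7 -20.   78. ]
knob_c [229.9 176.8 274.2 215.2] 0.74 [520.1 -20.3  80.5]
```

View pics/i.png

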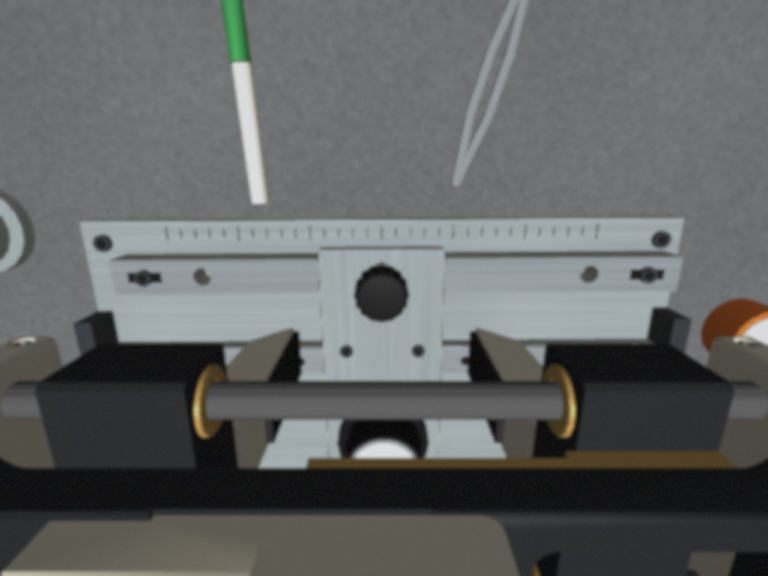

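Run:
```python
from h import *
import pickle;c=pickle.load(open("cal.pkl","rb"))
f=lambda u,v,z:ray("wrist",u/1.5,v/1.5,z,c).round(1)
print("knob",f(381.5,294,80.5),f(356,294,80.5),f(407,294,80.5));print("tcp proj",proj("wrist",[524.5,-18.3,80.5],c)*1.5,proj("wrist",[526.5,-17.7,141.5],c)*1.5)
print("edge",f(80,223,12),f(683,219,12),"carr",f(319,249,46),f(444,248,46))
```

```text
knob [520.1 -18.4  80.5] [519.5 -32.5  80.5] [520.8  -4.4  80.5]
tcp proj [382.11509916 301.44983177] [383.1997704  353.23858067]
edge [ 481.5 -225.8   12. ] [496.8 190.5  12. ] carr [500.2 -56.6  46. ] [502.9  21.   46. ]
```

{"op": "send_rows", "data": {
  "increments": [
    [-3,-0.7,-30,0,60],
    [-3,-0.7,-60,0,60],
    [-3,-0.7,-80,0,60],
    [-3,-0.7,-89,0,120],
    [-3,-0.7,-89,0,145]
  ],
  "newtons": 4
}}

```text
t: 11.08
tool_pos: [522.1, -18.3, 52.0]
tcp_rot: [0.707, 0.016, 0.707, -0.016]
wrist_force: [-0.1, -0.9, -0.4]
gripper_width: 0.599
```

{"op": "send_rows", "data": {
  "increments": [
    [0,0,0,0,155],
    [0,0,0,0,170],
    [0,0,0,0,190],
    [0,0,0,0,190]
  ],
  "newtons": 4
}}

```text
t: 11.58
tool_pos: [522.8, -18.6, 52.9]
tcp_rot: [0.707, 0.015, 0.706, -0.016]
wrist_force: [0.6, 0.2, 5.3]
gripper_width: 0.322
```

{"op": "send_rows", "data": {
  "increments": [
    [0,0,0.5,0,255],
    [0,0,1,0,255],
    [0,0,1,0,255]
  ],
  "newtons": 35
}}

```text
t: 11.95
tool_pos: [522.7, -18.6, 53.1]
tcp_rot: [0.707, 0.016, 0.707, -0.016]
wrist_force: [5.0, -1.0, -4.0]
gripper_width: 0.317
```

{"op": "send_rows", "data": {
  "increments": [
    [0,0,2,0,255],
    [0,0,4,0,255],
    [0,0,6,0,255],
    [0,0,8,0,255],
    [0,0,8,0,255]
  ]
}}

```text
t: 12.58
tool_pos: [522.7, -18.6, 60.6]
tcp_rot: [0.707, 0.016, 0.707, -0.015]
wrist_force: [5.7, -1.3, -9.9]
gripper_width: 0.315
```

{"op": "send_rows", "data": {
  "increments": [
    [0,0,1.5,0,255],
    [0,0,3,0,255],
    [0,0,4,0,255],
    [0,0,4,0,255]
  ]
}}

```text
t: 13.08
tool_pos: [522.7, -18.6, 64.5]
tcp_rot: [0.707, 0.016, 0.707, -0.015]
wrist_force: [7.3, -1.1, -11.8]
gripper_width: 0.317
```

{"op": "send_rows", "data": {
  "increments": [
    [-0.1,-2,0,0,255],
    [-0.2,-5,0,0,255],
    [-0.4,-10,0,0,255],
    [-0.6,-16,0,0,255],
    [-0.9,-24,0,0,255]
  ]
}}

```text
t: 13.7
tool_pos: [521.9, -41.0, 64.4]
tcp_rot: [0.707, 0.016, 0.707, -0.014]
wrist_force: [5.8, 1.2, -10.6]
gripper_width: 0.317
```

{"op": "send_rows", "data": {
  "increments": [
    [-0.4,-10,0,0,255],
    [-0.8,-20,0,0,255],
    [-1.1,-30,0,0,255],
    [-1.5,-40,0,0,255],
    [-1.7,-45,0,0,255]
  ]
}}

```text
t: 14.32
tool_pos: [520.1, -86.8, 64.4]
tcp_rot: [0.707, 0.016, 0.707, -0.015]
wrist_force: [6.7, 1.9, -11.0]
gripper_width: 0.32
```

{"op": "send_rows", "data": {
  "increments": [
    [-0.4,-11,0,0,255],
    [-0.8,-22,0,0,255],
    [-1.2,-33,0,0,255],
    [-1.5,-40,0,0,255],
    [-1.6,-43,0,0,255]
  ]
}}

```text
t: 14.95
tool_pos: [518.5, -129.5, 64.3]
tcp_rot: [0.707, 0.016, 0.707, -0.015]
wrist_force: [5.3, 2.0, -10.5]
gripper_width: 0.319
```

{"op": "send_rows", "data": {
  "increments": [
    [0,0,-1,0,255],
    [0,0,-2,0,255],
    [0,0,-2,0,255]
  ]
}}

```text
t: 15.32
tool_pos: [518.5, -129.8, 62.3]
tcp_rot: [0.707, 0.016, 0.707, -0.015]
wrist_force: [5.2, -1.1, -11.0]
gripper_width: 0.321
```

{"op": "send_rows", "data": {
  "increments": [
    [0,0,-0.4,0,255],
    [0,0,-0.8,0,255],
    [0,0,-0.8,0,255]
  ]
}}

```text
t: 15.7
tool_pos: [518.5, -129.8, 62.1]
tcp_rot: [0.707, 0.016, 0.707, -0.015]
wrist_force: [7.1, -0.2, -9.5]
gripper_width: 0.317
```

{"op": "send_rows", "data": {
  "increments": [
    [0,0,0,0,160],
    [0,0,0,0,160],
    [0,0,0,0,160]
  ],
  "newtons": 5
}}

```text
t: 16.08
tool_pos: [517.6, -130.4, 62.5]
tcp_rot: [0.707, 0.015, 0.707, -0.016]
wrist_force: [-0.4, 0.4, -0.7]
gripper_width: 0.377
```

{"op": "send_rows", "data": {
  "increments": [
    [0,-0.5,0,0,160],
    [0,-1,0,0,160],
    [-0.1,-1.5,0,0,160],
    [-0.1,-2,0,0,160],
    [-0.1,-2.5,0,0,160]
  ]
}}

```text
t: 16.7
tool_pos: [517.9, -132.1, 62.4]
tcp_rot: [0.707, 0.016, 0.707, -0.015]
wrist_force: [-0.3, 3.6, 0.4]
gripper_width: 0.371
```

{"op": "send_rows", "data": {
  "increments": [
    [0,-0.6,0,0,160],
    [0,-1.2,0,0,160],
    [-0.1,-1.8,0,0,160],
    [-0.1,-2.4,0,0,160],
    [-0.1,-3,0,0,160]
  ]
}}

```text
t: 17.32
tool_pos: [517.7, -136.0, 62.4]
tcp_rot: [0.707, 0.015, 0.707, -0.015]
wrist_force: [-0.8, 3.3, -0.5]
gripper_width: 0.371
```

{"op": "send_rows", "data": {
  "increments": [
    [0,-0.5,0,0,160],
    [0,-1,0,0,160],
    [-0.1,-1.5,0,0,160],
    [-0.1,-2,0,0,160],
    [-0.1,-2.5,0,0,160]
  ]
}}

```text
t: 17.95
tool_pos: [517.6, -138.5, 62.3]
tcp_rot: [0.707, 0.015, 0.707, -0.015]
wrist_force: [1.3, 2.0, -1.4]
gripper_width: 0.375
```

{"op": "send_rows", "data": {
  "increments": [
    [0,-0.4,0,0,160],
    [0,-0.8,0,0,160],
    [0,-1.2,0,0,160],
    [-0.1,-1.6,0,0,160],
    [-0.1,-2,0,0,160]
  ]
}}

```text
t: 18.58
tool_pos: [517.5, -140.5, 62.4]
tcp_rot: [0.707, 0.016, 0.707, -0.016]
wrist_force: [0.9, 2.4, -2.2]
gripper_width: 0.372
```

```bash
python3 look.py k.png knob_c,80
python3 - <<'E'
from h import *
im=grab_frame("side")
for n,y in(("9up",0),):
  pass
for b in boxes_of("side","knob_c")[:2]+boxes_of("side","standard_c")[:3]:print(np.round(b["box"],1),round(b["conf"],2))
save("l.png",im[150:270,215:345],5)
k=np.array([524.3,-18.3])+np.array([-.0375,-.999])*119
print([proj("side",[*k,z]) for z in(80.5,89.5)])
E
```

```text
18.57 [ 517.5 -140.5   62.4] jaw 87.49 [ 0.9  2.4 -2.2] 0.372
knob_c [231.3 218.5 285.9 253.4] 0.8 [ 509.4 -138.3   80. ]
knob_c [200.4 196.6 319.2 307. ] 0.72 [ 519.2 -138.    80. ]
[181.4 148.  195.2 163. ] 0.7
[226.8 160.2 238.4 169.3] 0.57
[array([256.87471305, 215.21956707]), array([256.87988068, 212.83884282])]
```

View pics/l.png

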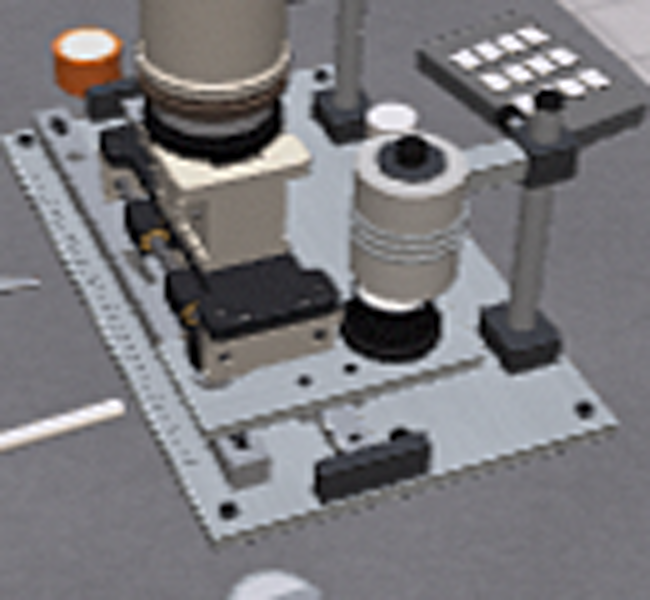

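{"op": "send_rows", "data": {
  "increments": [
    [0,-0.4,0,0,160],
    [0,-0.8,0,0,160],
    [0,-1.2,0,0,160],
    [-0.1,-1.6,0,0,160],
    [-0.1,-2,0,0,160]
  ]
}}

```text
t: 19.45
tool_pos: [517.7, -142.4, 62.5]
tcp_rot: [0.707, 0.015, 0.707, -0.015]
wrist_force: [0.1, 2.0, 1.6]
gripper_width: 0.37
```

```bash
python3 look.py m.png knob_c,80
```

```text
19.45 [ 517.7 -142.4   62.5] jaw 87.5 [0.1 2.  1.6] 0.37
knob_c [230.  216.5 284.3 253.6] 0.81 [ 509. -141.   80.]
```

{"op": "send_rows", "data": {
  "increments": [
    [0,-0.4,0,0,160],
    [0,-0.8,0,0,160],
    [0,-1.2,0,0,160],
    [-0.1,-1.6,0,0,160],
    [-0.1,-2,0,0,160]
  ]
}}

```text
t: 20.18
tool_pos: [517.6, -143.4, 62.5]
tcp_rot: [0.707, 0.016, 0.707, -0.015]
wrist_force: [0.6, 5.2, 1.7]
gripper_width: 0.373
```

```bash
python3 look.py n.png knob_c,80
```

```text
20.18 [ 517.6 -143.4   62.5] jaw 87.54 [0.6 5.2 1.7] 0.373
knob_c [229.9 216.6 285.8 255. ] 0.7 [ 509.4 -141.7   80. ]
```

Run:
```python
import cv2,numpy as np
a=[cv2.imread(f"pics/{n}.png")[290:400,280:500] for n in("k","m","n")]
cv2.imwrite("pics/mm.png",np.vstack([cv2.resize(x,None,fx=1.8,fy=1.8) for x in a]))
```

```text
(no output)
```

View pics/mm.png

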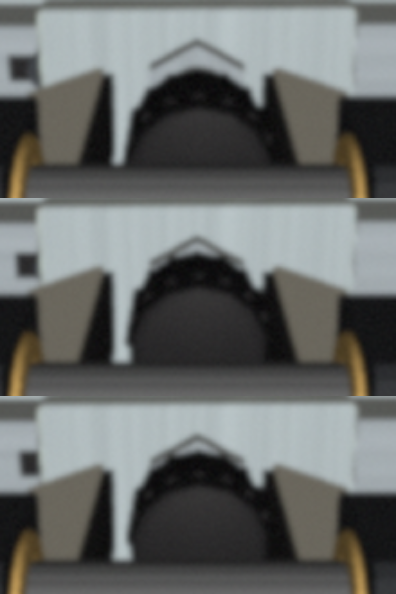

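The knob sits visibly lower in the 2nd and 3rd crops: the gap to the hex nut is gone and the fingers now meet a wall at 5 N. So the pin has dropped. I'll back off and release.

{"op": "send_rows", "data": {
  "increments": [
    [0,1,0,0,160],
    [0,2.5,0,0,140],
    [0,2.5,0,0,60],
    [0,2.5,0,0,60]
  ]
}}

```text
t: 20.78
tool_pos: [517.0, -142.6, 62.3]
tcp_rot: [0.707, 0.016, 0.707, -0.016]
wrist_force: [-0.3, -0.2, 0.5]
gripper_width: 0.617
```

{"op": "send_rows", "data": {
  "increments": [
    [0,0,15,0,60],
    [0,0,40,0,60],
    [0,0,70,0,60],
    [0,0,79,0,60],
    [0,0,79,0,60]
  ]
}}

```text
t: 21.4
tool_pos: [517.9, -142.2, 142.3]
tcp_rot: [0.708, 0.015, 0.706, -0.016]
wrist_force: [0.4, 0.1, -0.0]
gripper_width: 0.762
```

```bash
python3 - <<'E'
from h import *
grab_frame("side");grab_frame("side")
E
python3 look.py o.png knob_c,80.5
python3 - <<'E'
from h import *
im=grab_frame("side");s=cv2.resize(im[170:260,225:345],(640,480),interpolation=cv2.INTER_CUBIC)[:, :]
w=cv2.resize(cv2.imread("pics/o.png")[:,:,::-1][200:480,230:600],None,fx=.43,fy=.43)
i0=cv2.resize(cv2.imread("pics/i.png")[:,:,::-1][200:480,230:600],None,fx=.43,fy=.43)
v=np.zeros((600,640,3),np.uint8);v[:480]=s;v[480:600,:159]=w[:120];v[480:600,180:339]=i0[:120];save("p.png",v)
E
```

```text
21.5 [ 516.7 -141.9  140.8] jaw 87.49 [ 0.2  1.  -0.2] 0.761
knob_c [235.5 184.9 274.2 219.4] 0.69 [ 515.4 -142.4   80.5]
```

View pics/p.png

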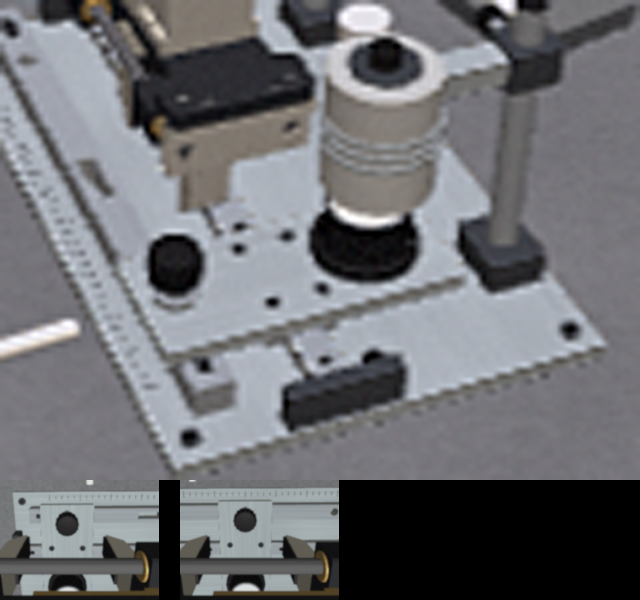

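Run:
```python
import cv2,numpy as np
for n in "io":
    g=cv2.cvtColor(cv2.imread(f"pics/{n}.png"),cv2.COLOR_BGR2GRAY)[235:345,320:450]
    k,l,s,c=cv2.connectedComponentsWithStats((g<90).astype(np.uint8))
    print(n,[(a.tolist(),b.round(1)) for a,b in zip(s[1:],c[1:]) if a[4]>300])
    for th in(90,):print((g<th).sum())
from h import *
g=cv2.cvtColor(grab_frame("side"),cv2.COLOR_RGB2GRAY)
b=(g[205:240,245:275]<70).astype(np.uint8);k,l,s,c=cv2.connectedComponentsWithStats(b)
print([(a.tolist(),(d+[245,205]).round(1)) for a,d in zip(s[1:],c[1:]) if a[4]>20])
kn=np.array([524.3,-18.3])+np.array([-.0375,-.999])*124
print([(z,proj("side",[*kn,z]).round(1)) for z in(69.5,78.5)],proj("side",[524.3,-18.3,69.5]).round(1))
print(boxes_of("side","knob_c")[:1])
```

```text
i [([35, 29, 53, 57, 2295], array([61. , 57.8]))]
2313
o [([40, 38, 52, 57, 2287], array([65.7, 66.7]))]
2304
[([8, 9, 10, 11, 95], array([257.4, 219.1]))]
[(69.5, array([257.5, 219.2])), (78.5, array([257.5, 216.8]))] [243.  194.7]
[{'box': [251.6, 213.8, 263.9, 224.4], 'conf': 0.67}]
```

```bash
python3 -c "
from h import *
s=observe();print(s['t'],s['wrist_force'].round(1) if hasattr(s['wrist_force'],'round') else s['wrist_force']);print(r.close_job())"
```

```text
21.75 [ 0.6  0.4 -0.2]
the job is handed in; nothing more can be done
None
```

The job is done and handed in at 21.8 s. The white standard is in the nest under the near-infrared head, with the pin home in that station's hole.

- **Standard:** I picked the black holder, not the red or orange look-alikes. I lowered it into the nest at loading until it touched the floor at the expected height, with about 4 N.
- **Index hole:** I pulled the knob up about 11.5 mm and slid the carriage towards the near-infrared head. With the pin riding on the strip, I moved the carriage on in steps of about half a millimetre. The pin dropped about 124 mm from the loading position, roughly 6 mm short of the head's axis. The most sideways force I read was 5 N, against the hole's wall, and I backed off from it before letting go.
- **Knob pressed slightly at the start:** when the fingers first closed on the knob, they pushed it down with about 5 N.

**Last checks:**
- **Pin:** the knob's centre in the side view is at row 219.1. It should be at 219.2 when home and 216.8 when riding on the strip. Its apparent size in the wrist view matches the picture taken before it was pulled up.
- **Standard:** the side view shows it upright in the ring under the head. That last check was by eye, because the network no longer reported the standard there.
- **Robot:** the arm is clear, with forces near zero.

Estimates of the nest's position differed by up to 9 mm between cameras; the close-up wrist view settled it. Nothing else disagreed.

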